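# Contact gap check on an open contactor

### The arm

A 6-joint arm with a two-finger parallel gripper is mounted at the origin on the work surface. World frame = base frame: x ahead of the robot, y to its left, z up, the work surface at z = 0. Lengths are in mm, angles in rad, forces in N, time in s.
With the tool pointing down it reaches from about 350 to 875 mm from the base axis. Payload 4.2 kg.
Tool frame: the origin (TCP) lies at the very end of the fingers, on their centre line; the grasp point (between the pads) lies 19 mm behind it (pinch_z is the distance from the TCP to the grasp point, in mm); z points along the fingers, y is the line along which they close (so a half turn about z gives the same grasp; the last joint's range is limited). The gripper opens to 85 mm and grips with 20 to 120 N. Pads are 22 mm wide; open, the fingers measure 114 mm over their backs; the gripper's body (76 mm by 85 mm) begins 54 mm behind the grasp point. The pads swing forward as they close: fully open they stand 13 mm farther back than shut.
Start: joints at [1.495, 0.385, 0.008, 0, -1.194, -0.259], TCP at [205.33, 590.287, 231.312] pointing down, gripper open.
Joint ranges: [-3.14, 3.14], [-1.21, 2.06], [-1.07, 1.41], [-3.16, 2.05], [-2.99, -0.16], [-3.1, 3.1]. Speed limits (rad/s): [2.79, 2.79, 3.14, 3.14, 3.14, 3.14].

### API

Orientations are given as a unit quaternion [x, y, z, w].
In Python, from bench import * gives the robot as it stands.
- The arm moves only by the tool arm_command, never from a script. Its argument "steps" is one flat list of numbers, 4 for each row, row after row: the shift along the tool's x, y, z in m, then the turn about the tool's z in rad. In form: [tx, ty, tz, roll, tx, ty, tz, roll, ...]. A call has 1 to 20 rows; each row shifts and turns the commanded pose from where the row before left it, along the tool's axes as they then stand; what a row does not reach is not made up. A row lasts 1/8 s, in which the tool goes at most 62.5 mm and 10.7 degrees, less where a joint would pass 70% of its speed; a pose out of reach is approached as far as the arm can. A call with a gripper value outside its range is refused whole. "grip" is the finger opening in m, from 0 to 0.0854, set as the call begins (left out, the last holds). The fingers move at their own pace and stop on an object; the grip force is fixed at half the most. Time passes only in rows, so rows that do not move let the fingers close. It gives the time, the measured TCP pose, the force, the opening and the grip force at its end, in the units of the state.
- read_state(): the state, without advancing time (a new reading comes with each control period).
- get_image(name): name is "side" or "top"; returns the picture (420x560x3 uint8, red, green, blue); there is no depth.
- get_calibration(name): a dict with "camera_matrix" (3x3 intrinsics, pixels), "cam_to_world" (4x4, takes a point from camera to world coordinates). Camera axes: x right, y down, z forward; pixel columns grow to the right and rows downward; lengths in mm; the calibration is good to about 2 mm. A picture is of the moment at which its call begins. get_calibration takes no time and is no camera call.
- job_done(): hands the job in; it is judged then, once.
The state is a dict: "clock": time; "joints": joint angles; "joint_vel": joint speeds; "joint_efforts": joint torques, N m; "position": TCP position; "ee_rot": TCP orientation; "contact_force": force on the tool from outside, world axes, zero at the start; "wrist_torque": the same for the moment, N m; "gripper_width": finger opening in mm; "grasp_force": force on a finger pad.
Only numpy, scipy, OpenCV 4.12 (cv2) and the standard library are available. Lean on these libraries where they do the work, as an engineer would, in place of code of your own. Each camera call takes 0.05 s, during which the arm holds its last target. There are 200 camera calls.

### The job

Take any dust caps off the contactor and nest all the dust caps, these and the ones standing on the bench, knobs up in one stack on the round tray. Then check both contact gaps with the blade gauge, first the gap next to the small black coil terminal strip, then the other: slide the blade straight down into the gap, without forcing it, until the top of the contacts is level with the black band on the blade, and keep it there for a second. Finally put the gauge back in its stand, fully down, and leave the screwdriver, multimeter and can alone.

Things in the scene. Friction and masses are not known exactly. Their poses are not given: they have to be found in the camera images.
- contactor: grey contactor fixed to the bench, 100 x 190 x 40 mm, origin at the centre of its underside. Two pairs of copper contacts stand on its flat top at y = +48 and -48 mm, each 28 (x) by 26 (y) mm, 34 high; the black coil terminal strip, 14 high, lies along its +y edge. A dust cap may stand over a pair, its rim on the flat top.
- gap_coil (a point): the contact gap next to the coil terminal strip: point in the middle of the gap at the level of the top of the contacts, 74 mm above the bench; axes as the contactor's. The gap is 8 mm wide (x), 26 mm long (y, open at both ends) and 34 mm deep.
- gap_far (a point): the same for the other contact gap, away from the coil terminal strip.
- tray: round aluminium tray fixed to the bench, 94 mm outside, 86 mm inside, rim 8 mm high, inner floor 3 mm above the bench; origin at the centre of its underside.
- stand: dark steel block fixed to the bench, 56.5 x 60 x 56 mm high, origin at the centre of its underside, with an upright slot in the middle, 8.5 mm (its x) by 24 mm (its y), open at the top and going down to the bench; at the start the gauge stands in it.
- gauge: blade gauge standing upright, black handle up: steel blade 5 mm thick (its x), 18 mm wide (y), 50 mm long (z) with a black band from 17 to 27 mm above the tip; handle 16 (x) x 28 (y) mm, from 50 to 105 mm above the tip. Origin: middle of the blade's tip; z up to the handle. 60 g. Fully down in its stand the handle's lower face rests on the block and the tip is 6 mm above the bench.
- cap0: white hollow plastic dust cap, a truncated cone open below: 68 mm across the bottom, 48 mm across the shoulder at height 42, wall 3, with a knob 26 mm across from height 42 to 58 (pinch it from above). Origin: centre of the bottom rim, z up through the knob. Nested over another it stands 20 mm higher. 50 g. At the start it covers the gap next to the coil terminal strip, or it is absent.
- cap1: dust cap exactly like cap0. At the start it covers the other gap, or it is absent.
- cap2: dust cap exactly like cap0. At the start it stands on the bench, in front of the contactor on the left, or it is absent.
- cap3: dust cap exactly like cap0. At the start it stands on the bench, in front of the contactor on the right, or it is absent.
- cap4: dust cap exactly like cap0. At the start it stands on the bench to the right of the contactor, or it is absent.
- screwdriver: screwdriver lying on the bench, a bystander.
- multimeter: black hand multimeter, 150 x 75 x 34 mm, lying on the bench, a bystander.
- spray_can: aluminium can, 52 mm across, 120 mm high, a bystander.
Not all that is in view belongs to the job. Leave any green look-alike of the cap0 alone. What is shaped like the cap4 but purple is not meant.

How it is judged:
By the outcome, as a careful person would: the job done as asked, in the order asked, and still so for the second after the job is handed in, with the robot touching nothing.
Of cap0, cap1, cap2, cap3, cap4 only 3 to 5 are there at a start; the rules pass over those that are not, and their reading is None.
At some moment in a run one of cap2, cap3, cap4 may be knocked a few centimetres aside while the robot is not near it.
It also fails if it takes over 210 s, if anything falls off the work surface, if the arm or the gripper's body presses on something with over 40 N, if the wrist force passes 120 N, or if a joint passes its speed limit or range.

## Working session

There is one attempt and no reset: what is moved stays moved. The work goes in short steps, Python scripts to look and compute and a tool call to move; the robot and the scene stay as the last step left them, time stands still between calls to the robot, and variables do not carry over. Pictures are saved under pics/ and viewed, at most 16 in all, crops included, and the job is handed in when it is done.

Besides the shell and the picture viewer there is one more tool, called after "Emit:" by a JSON object that holds its "op" and its "data". arm_command: Moves the arm, as the interface text tells. Its arguments: {"type":"object","properties":{"steps":{"type":"array","items":{"type":"number"}},"grip":{"type":"number"}},"required":["steps"]}

```bash
mkdir -p pics; python3 - <<'E'
from bench import *
import cv2
s=read_state(); print(s)
for n in("top","side"):
    im=get_image(n); cv2.imwrite(f"pics/{n}0.png",im[:,:,::-1]); c=get_calibration(n); print(n,c)
E
```

```text
{'clock': 0.0, 'joints': array([ 1.49461634e+00,  3.85548217e-01,  6.62938332e-03, -4.95986173e-04,
       -1.19398979e+00, -2.58627594e-01]), 'joint_vel': array([-1.05249467e-05,  4.14354221e-04,  8.78745022e-04, -1.67909282e-03,
        5.48873370e-05, -1.07949776e-03]), 'joint_efforts': array([ 6.31010189e-04, -3.92291236e+01,  1.88402778e+01,  4.18614194e+00,
       -4.66533369e-03,  8.43263592e-06]), 'position': array([205.14210436, 589.75973667, 230.22845098]), 'ee_rot': array([ 9.86004852e-01, -1.66713115e-01, -1.33327790e-04,  1.07275451e-03]), 'contact_force': array([ 0.55415918,  0.45294836, -0.01762223]), 'wrist_torque': array([ 0.01041412, -0.03378194,  0.00520905]), 'grasp_force': 0.0, 'gripper_width': 85.26747769816481}
top {'camera_matrix': array([[388.97645991,   0.        , 280.29490611],
       [  0.        , 388.97645991, 208.62683731],
       [  0.        ,   0.        ,   1.        ]]), 'cam_to_world': array([[-1.45072885e-02, -9.90915602e-01,  1.33700441e-01,
         4.82559997e+02],
       [-9.99784257e-01,  1.63633409e-02,  1.27937581e-02,
        -7.90707451e+00],
       [-1.48653204e-02, -1.33485993e-01, -9.90939207e-01,
         1.07802086e+03],
       [ 0.00000000e+00,  0.00000000e+00,  0.00000000e+00,
         1.00000000e+00]])}
side {'camera_matrix': array([[526.43373083,   0.        , 293.29164332],
       [  0.        , 526.43373083, 211.65005032],
       [  0.        ,   0.        ,   1.        ]]), 'cam_to_world': array([[-9.53618044e-01, -2.25978736e-01,  1.98862355e-01,
         3.80929910e+02],
       [-3.00535716e-01,  7.52174129e-01, -5.86440418e-01,
         6.64004237e+02],
       [-1.70560540e-02, -6.19005405e-01, -7.85201503e-01,
         9.37999860e+02],
       [ 0.00000000e+00,  0.00000000e+00,  0.00000000e+00,
         1.00000000e+00]])}
```

View pics/top0.png

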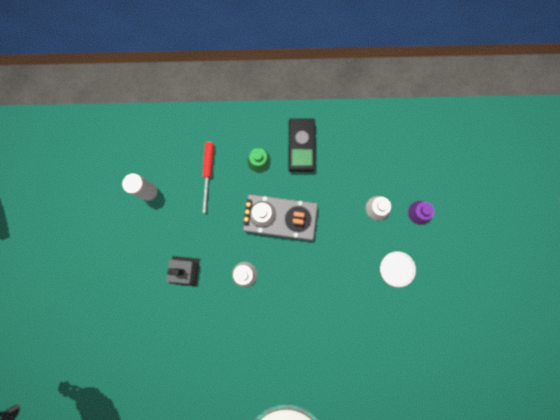

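View pics/side0.png

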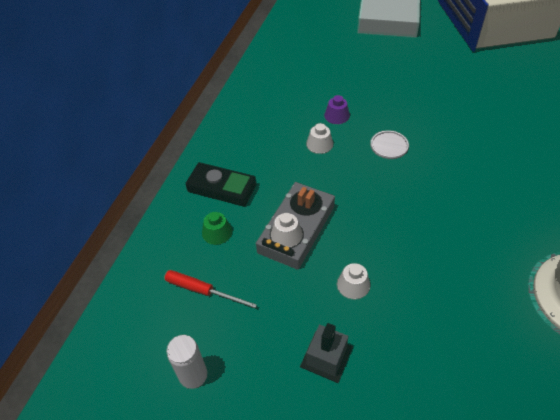

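The top view shows white caps at (263,213) on the coil-side contacts, (244,275) and (379,208). The green cap (258,160) and the purple one (423,212) are not meant. The tray is at (398,269), and the stand with the gauge at (183,271). The far contacts at (298,218) are bare. I'll confirm these in one enlarged montage.

```bash
cat > h.py <<'E'
from bench import *
import cv2, numpy as np, math
def ray(n,p):
    c=get_calibration(n);K=c["camera_matrix"];T=c["cam_to_world"]
    d=T[:3,:3]@np.linalg.solve(K,[p[0],p[1],1.]);return T[:3,3],d/np.linalg.norm(d)
def plane(n,p,z):
    o,d=ray(n,p);return o+d*(z-o[2])/d[2]
def tri(pt,ps):
    A=np.zeros((3,3));b=np.zeros(3);L=[]
    for n,p in(("top",pt),("side",ps)):
        o,d=ray(n,p);P=np.eye(3)-np.outer(d,d);A+=P;b+=P@o;L.append((P,o))
    x=np.linalg.solve(A,b);return x,[np.linalg.norm(P@(x-o)) for P,o in L]
def proj(n,X):
    c=get_calibration(n);T=c["cam_to_world"];q=c["camera_matrix"]@(T[:3,:3].T@(np.asarray(X,float)-T[:3,3]));return q[:2]/q[2]
def tile(im,u,v,s,w=400,h=300):
    a,b=int(w/s),int(h/s);x=int(u-a/2);y=int(v-b/2)
    t=cv2.resize(im[y:y+b,x:x+a],(w,h),interpolation=cv2.INTER_CUBIC)[:,:,::-1].copy()
    for i in range(0,a,10):
        if (x+i)%10==0 or 1:
            k=-(-x//10)*10+i-x
            if k<a: cv2.line(t,(int(k*s),0),(int(k*s),4),(0,255,255),1);cv2.putText(t,str(x+k),(int(k*s)-8,14),0,.3,(0,255,255),1)
    for i in range(0,b,10):
        k=-(-y//10)*10+i-y
        if k<b: cv2.line(t,(0,int(k*s)),(4,int(k*s)),(0,255,255),1);cv2.putText(t,str(y+k),(6,int(k*s)+4),0,.3,(0,255,255),1)
    return t
def cmd(v):  # world displacement (mm) -> tool axes (m)
    from scipy.spatial.transform import Rotation as R
    return R.from_quat(read_state()["ee_rot"]).inv().apply(np.asarray(v,float)/1000)
E
python3 - <<'E'
from h import *
t=get_image("top");s=get_image("side")
np.save("t0.npy",t);np.save("s0.npy",s)
m=[[tile(t,281,218,5),tile(s,297,225,4)],[tile(t,183,271,7),tile(s,327,350,4.4)]]
cv2.imwrite("pics/m1.png",np.vstack([np.hstack(r) for r in m]))
m=[[tile(t,244,275,8,266),tile(t,379,208,8,266),tile(t,398,269,5.5,266)],[tile(s,354,279,6,266),tile(s,320,138,6,266),tile(s,390,144,5,266)]]
cv2.imwrite("pics/m2.png",np.vstack([np.hstack(r) for r in m]))
E
```

```text
(no output)
```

View pics/m1.png

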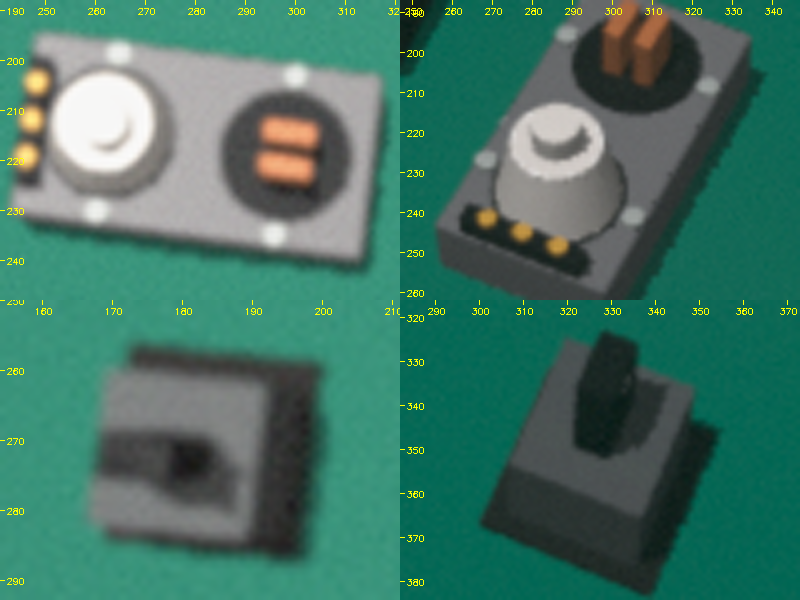

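View pics/m2.png

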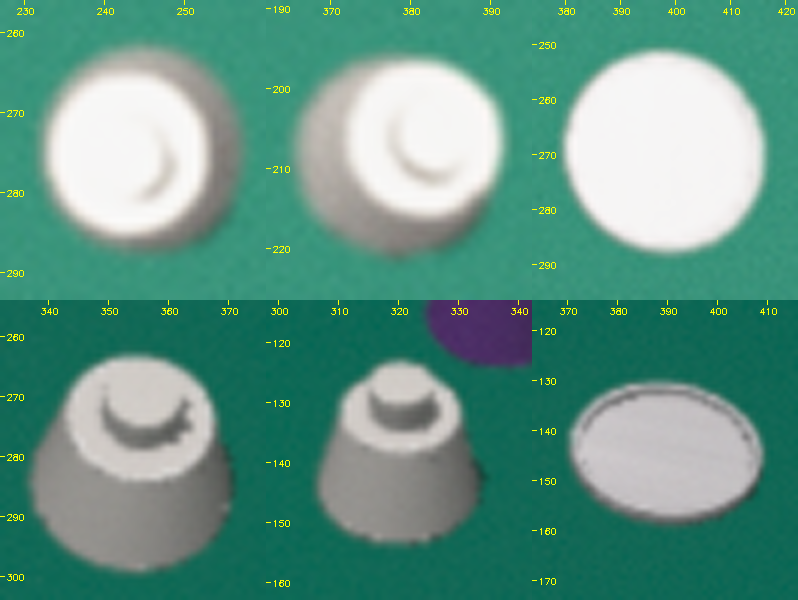

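Montage 1:
- Cap0 stands on the contactor. Its shoulder disc is at top (261,211), and the coil strip is on the left at column 248.
- The bare copper bars are at top (297.5,214) and (297,221), with the gap along y between them.
- The gauge handle stands in the block, with the block top at (180,272).

Montage 2 confirms two white caps on the bench, at (243,275) and (381,206), and the tray at (398,269). I'll measure them now.

```bash
cat >> h.py <<'E'
def disc(n,im,u,v,r,lo):
    g=im.min(axis=2).astype(np.uint8);m=np.zeros_like(g);cv2.circle(m,(int(u),int(v)),r,255,-1)
    k=((g>lo)&(m>0)).astype(np.uint8);c=max(cv2.findContours(k,0,cv2.CHAIN_APPROX_NONE)[0],key=cv2.contourArea)
    return cv2.fitEllipse(cv2.convexHull(c))
E
python3 - <<'E'
from h import *
t=np.load("t0.npy");s=np.load("s0.npy")
for nm,a,b,z in(("cap0",(261,211),(286,221),82),("capA",(243,275),(354,273),42),("cap4",(381,206),(320,134),42),):
    print(nm, t[a[1],a[0]],t[a[1]-13,a[0]],s[b[1],b[0]],s[b[1]+14,b[0]])
    for n,im,p,lo in(("top",t,a,225),("side",s,b,165)):
        e=disc(n,im,*p,18,lo);print(" ",n,np.round(e[0],1),np.round(e[1],1),np.round(plane(n,e[0],z),1), "exp px",round(48*get_calibration(n)["camera_matrix"][0,0]/np.linalg.norm(plane(n,e[0],z)-ray(n,p)[0]),1))
for n,im,p,lo in(("top",t,(398,269),200),("side",s,(390,144),120)):
    e=disc(n,im,*p,30,lo);print("tray",n,np.round(e[0],1),np.round(e[1],1),np.round(plane(n,e[0],8),1))
# contactor copper bars
for n,im,w in(("top",t,(282,200,316,236)),("side",s,(285,180,325,225))):
    x0,y0,x1,y1=w;r=im[y0:y1,x0:x1].astype(int);k=((r[:,:,0]-r[:,:,2])>(90 if n=="top" else 55)).astype(np.uint8)
    for c in cv2.findContours(k,0,2)[0]:
        if cv2.contourArea(c)>10:
            e=cv2.minAreaRect(c);print("cu",n,np.round(np.array(e[0])+(x0,y0),1),np.round(e[1],1),round(e[2],1),np.round(plane(n,np.array(e[0])+(x0,y0),74),1))
# block top & contactor top
g=t[250:295,160:210].max(axis=2);print(g[8:40:2,4:44:2])
E
```

```text
cap0 [247 247 246] [188 185 184] [206 201 196] [139 137 134]
  top [261.3 212. ] [18.4 18.6] [608.9  54.3  82. ] exp px 18.6
  side [285.6 222.1] [18.1 23.2] [604.6  55.1  82. ] exp px 23.5
capA [247 246 246] [149 168 157] [208 203 200] [142 140 137]
  top [242.5 274.5] [18.4 18.4] [449.1 107.5  42. ] exp px 17.9
  side [354.7 273.5] [20.1 23.8] [444.6 108.6  42. ] exp px 23.9
cap4 [247 246 245] [ 59 152 125] [122 122 120] [138 138 135]
  top [381.  205.6] [17.3 18. ] [ 626.  -264.6   42. ] exp px 17.3
  side [319.9 130.9] [14.2 18.6] [ 621.3 -265.6   42. ] exp px 19.2
tray top [397.4 268.9] [33.8 35.4] [ 457.1 -308.7    8. ]
tray side [389.2 143.6] [26.7 37.8] [ 452.3 -305.5    8. ]
cu top [297.5 221. ] [4. 9.] 90.0 [584.9 -39.1  74. ]
cu top [298.5 214. ] [4. 9.] 90.0 [603.2 -42.   74. ]
cu side [309.2 194.3] [ 5.  10.3] 33.7 [581.4 -36.3  74. ]
cu side [301.8 191.7] [ 4.4 10.3] 33.7 [598.5 -38.7  74. ]
[[152 149 148 141  97  68  63  61  66  66  71  70  77  81  93  97 106 109
  136 149]
 [149 150 146 136 121 115 112 102  94  90  83  82  76  70  67  63  63  66
  119 151]
 [145 147 1
[... 479 characters left out ...]
  49  66
  118 147]
 [150 137  93  78  77  74  70  48  36  44  70  74 105  89  55  46  42  80
  134 146]
 [150 144 130 130 122 117  90  62  65  67  70  79 123  84  51  46  44  85
  141 149]
 [148 140 129 130 130 134 126 107  89  90  89  83 118  84  54  46  46  87
  139 151]
 [147 136 131 129 125 130 127 128 129 131 130 120 117  69  55  48  52 106
  144 151]
 [148 148 128  84  91  89  90 100 109 113 121 118 110  62  51  42  59 109
  148 149]
 [145 151 143 130 129 119  95  89  80  67  66  65  62  48  42  36  60 113
  152 148]
 [146 143 145 147 150 149 144 144 141 129 130 128 125 124 105  92 101 132
  148 145]
 [150 149 147 148 149 147 146 145 149 150 151 148 149 146 146 148 147 150
  146 150]]
```

The two views differ by a constant of about (4.5, -1) mm, which is camera calibration error. I'll average them for now and calibrate from the first grasp. Next I need the gauge and block orientation and the contactor yaw.

```bash
python3 - <<'E'
from h import *
t=np.load("t0.npy");s=np.load("s0.npy")
g=lambda im:np.clip(im.astype(float)*1.0/255,0,1)**.5*255
a=tile(g(t).astype(np.uint8),182,270,9.5,400,420);b=tile(g(s).astype(np.uint8),328,345,7,400,420)
cv2.imwrite("pics/m3.png",np.hstack([a,b]))
# contactor white screws -> yaw, top plane z=40
for n,im,lo,w in(("top",t,195,(240,190,320,245)),("side",s,110,(255,180,345,275))):
    x0,y0,x1,y1=w;k=(im[y0:y1,x0:x1].min(axis=2)>lo).astype(np.uint8)
    nn,_,st,ce=cv2.connectedComponentsWithStats(k)
    for i in range(1,nn):
        if 4<st[i,4]<60: print(n,st[i,4],np.round(ce[i]+(x0,y0),1),np.round(plane(n,ce[i]+(x0,y0),41),1))
# contactor body outline in top: greyish
r=t[185:250,235:325].astype(int);k=((abs(r[:,:,0]-r[:,:,1])<22)).astype(np.uint8)
k=cv2.morphologyEx(k,cv2.MORPH_OPEN,np.ones((3,3)));c=max(cv2.findContours(k,0,2)[0],key=cv2.contourArea);print(cv2.minAreaRect(c))
E
```

```text
top 17 [264.1 198.4] [651.   48.8  41. ]
top 14 [299.5 202.7] [637.7 -46.5  41. ]
top 18 [259.8 229.5] [567.1  61.1  41. ]
top 16 [295.2 234.4] [552.6 -33.4  41. ]
side 21 [288.4 195. ] [632.8 -47.8  41. ]
side 22 [323.6 208. ] [547.8 -34.6  41. ]
side 21 [268.1 226.3] [647.4  47.4  41. ]
side 26 [304.6 240.4] [562.7  60.   41. ]
side 17 [343.1 271.7] [467.6 110.5  41. ]
((45.37644958496094, 32.33900451660156), (70.91507720947266, 37.675262451171875), 7.4958577156066895)
```

View pics/m3.png

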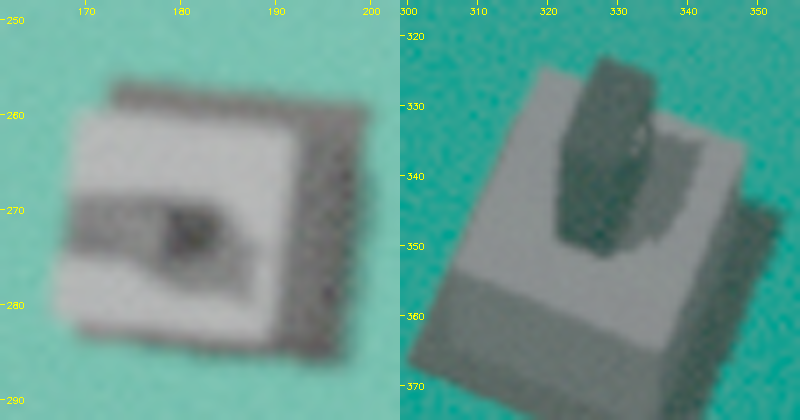

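The handle is thin along world x: about 7 px in rows in the top view, against 11 px in columns. So the gauge's x axis is close to world x, with a small yaw. Block corners next.

```bash
python3 - <<'E'
from h import *
for n,C in(("top",[(169.3,259.8),(192,261.2),(189.7,283.9),(166.9,282.0)]),("side",[(319.2,324.3),(348.0,335.8),(336.0,364.8),(306.8,353)])):
    P=np.array([plane(n,np.array(c)-.3,56)[:2] for c in C]);print(n,np.round(P,1).tolist(),P.mean(0).round(1))
    for i in range(4):
        d=P[(i+1)%4]-P[i];print(round(np.hypot(*d),1),round(math.degrees(math.atan2(d[1],d[0]))%90,1))
print("move to capA:")
a=np.array([446.9,108.0]);s=read_state();print(s["position"],s["ee_rot"])
from scipy.spatial.transform import Rotation as R
M=R.from_quat(s["ee_rot"]).as_matrix();print(M.round(3)); print(cmd([446.9-205.1,108-589.8,0]))
E
```

```text
top [[491.0, 298.4], [486.5, 238.8], [428.2, 243.8], [433.9, 303.3]] [459.9 271.1]
59.8 85.7
58.5 85.0
59.8 84.6
57.3 85.1
side [[481.1, 240.8], [425.5, 247.4], [432.4, 306.0], [487.0, 300.2]] [456.5 273.6]
55.9 83.3
59.0 83.3
54.8 84.0
59.7 84.3
move to capA:
[205.22295438 589.99550921 230.63245868] [ 9.86016594e-01 -1.66645925e-01 -6.16790998e-05  6.39262620e-04]
[[ 0.944 -0.329 -0.   ]
 [-0.329 -0.944 -0.001]
 [ 0.     0.001 -1.   ]]
[0.3867046  0.37557657 0.00051655]
```

Emit:
{"op": "arm_command", "data": {"steps": [0, 0, 0, 0.1766, 0, 0, 0, 0.1766, 0, 0, 0, 0.1766, 0, 0, 0, 0.1766, 0, 0, 0, 0.1766, 0, 0, 0, 0.1766, 0, 0, 0, 0.1766, 0.0482, -0.0242, 0, 0, 0.0482, -0.0242, 0, 0, 0.0482, -0.0242, 0, 0, 0.0482, -0.0242, 0, 0, 0.0482, -0.0242, 0, 0, 0.0482, -0.0242, 0, 0, 0.0482, -0.0242, 0, 0, 0.0482, -0.0242, 0, 0, 0.0482, -0.0242, 0, 0, 0.0482, -0.0242, 0, 0, 0, 0, 0, 0], "grip": 0.0854}}

```text
clock: 2.45
position: [447.9, 105.4, 231.1]
ee_rot: [-0.705, 0.709, 0.0, -0.0]
contact_force: [-0.2, 0.1, 0.3]
gripper_width: 85.4
grasp_force: 0.0
```

Emit:
{"op": "arm_command", "data": {"steps": [0, 0, 0.034, 0, 0, 0, 0.034, 0, 0, 0, 0.034, 0, 0, 0, 0.034, 0, 0, 0, 0.034, 0, 0, 0, 0, 0]}}

```text
clock: 3.2
position: [445.4, 107.9, 59.4]
ee_rot: [0.707, -0.707, -0.001, 0.003]
contact_force: [0.3, -0.1, 0.1]
gripper_width: 85.4
grasp_force: 0.0
```

```bash
python3 - <<'E'
from h import *
t=get_image("top");s=get_image("side");print(read_state()["position"])
m=[tile(t,244,270,6,400,400),tile(s,354,265,5,400,400)]
cv2.imwrite("pics/m4.png",np.hstack(m))
E
```

```text
[447.74301434 109.00795032  62.05067261]
```

View pics/m4.png

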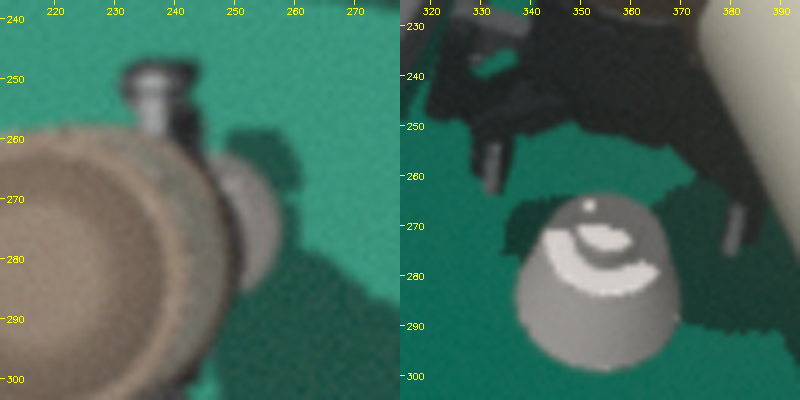

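The fingers straddle capA's knob: in the side view the tips are at (333,264) and (380,275), with the knob between them. Lower and close.

Emit:
{"op": "arm_command", "data": {"steps": [0, 0, 0.009, 0, 0, 0, 0.008, 0, 0, 0, 0, 0]}}

```text
clock: 3.68
position: [446.9, 108.0, 44.0]
ee_rot: [-0.707, 0.707, 0.0, -0.0]
contact_force: [0.1, -0.1, -0.1]
gripper_width: 85.2
grasp_force: 0.0
```

Emit:
{"op": "arm_command", "data": {"steps": [0, 0, 0, 0, 0, 0, 0, 0, 0, 0, 0, 0, 0, 0, 0, 0, 0, 0, 0, 0, 0, 0, 0, 0, 0, 0, 0, 0, 0, 0, 0, 0], "grip": 0.0}}

```text
clock: 4.68
position: [447.5, 108.4, 44.7]
ee_rot: [0.707, -0.707, 0.0, -0.0]
contact_force: [-0.9, -0.6, 4.4]
gripper_width: 23.3
grasp_force: 58.7
```

```bash
python3 - <<'E'
from h import *
s=get_image("side");np.save("s1.npy",s);s0=np.load("s0.npy")
for n,im in(("s0",s0),("s1",s)):
    r=im[276:305,325:385].astype(int);k=((r.min(axis=2)>85)&(abs(r[:,:,0]-r[:,:,1])<25)).astype(np.uint8)
    c=max(cv2.findContours(k,0,2)[0],key=cv2.contourArea).reshape(-1,2)+(325,276)
    b=c[:,1].max();print(n,c[:,0].min(),c[:,0].max(),b,np.median(c[c[:,1]==b,0]),[ (c[c[:,1]==v,0].min(),c[c[:,1]==v,0].max()) for v in(284,288,292,295)])
p=[];[p.append((get_image("side"),read_state()["position"])[1]) for _ in range(4)];print(np.mean(p,0),np.std(p,0))
a=plane("side",(354.7,273.5),42);b=plane("side",(355.7,273.5),42);c=plane("side",(354.7,274.5),42);print(b-a,c-a)
E
```

```text
s0 337 369 298 354.5 [(np.int64(337), np.int64(337)), (np.int64(369), np.int64(369)), (np.int64(340), np.int64(367)), (np.int64(343), np.int64(364))]Traceback (most recent call last):
  File "<stdin>", line 6, in <module>
    return umr_minimum(a, axis, None, out, keepdims, initial, where)
ValueError: zero-size array to reduction operation minimum which has no identity
```

```bash
python3 - <<'E'
from h import *
s=np.load("s1.npy");s0=np.load("s0.npy")
for n,im in(("s0",s0),("s1",s)):
    q=cv2.resize(im,None,fx=4,fy=4,interpolation=cv2.INTER_CUBIC).astype(float);R,G=q[...,0],q[...,1]
    k=(R>.75*G)&(R>40)
    for v in(284,288,292,295): 
        x=np.where(k[v*4,330*4:380*4])[0];print(n,v,x.min()/4+330,x.max()/4+330,end=' ')
    y=np.where(k[280*4:305*4,355*4])[0];print("bot",y.max()/4+280)
p=[];[p.append((get_image("side"),read_state()["position"])[1]) for _ in range(4)];print(np.mean(p,0),np.std(p,0))
a=plane("side",(354.7,273.5),42);b=plane("side",(355.7,273.5),42);c=plane("side",(354.7,274.5),42);print(b-a,c-a)
E
```

```text
s0 284 337.0 369.75 s0 288 337.5 369.5 s0 292 339.75 367.75 s0 295 342.75 365.25 bot 299.0
s1 284 337.5 370.25 s1 288 338.25 370.25 s1 292 340.0 368.5 s1 295 343.0 366.0 bot 299.0
[447.53935471 108.37566343  44.68538697] [0.00376975 0.00262851 0.007539  ]
[-1.88980522 -0.57389371  0.        ] [-0.53356132  2.24527744  0.        ]
```

The top camera is right in x to within about 0.5 mm, and the side camera is 4 mm low. Now lift and carry to the tray at about (456.5, -307.5).

Emit:
{"op": "arm_command", "data": {"steps": [0, 0, -0.02, 0, 0, 0, -0.04, 0, 0, 0, -0.04, 0, 0.03, -0.001, 0, 0, 0.046, -0.001, 0, 0, 0.046, -0.001, 0, 0, 0.046, -0.001, 0, 0, 0.046, -0.001, 0, 0, 0.046, -0.001, 0, 0, 0.046, -0.001, 0, 0, 0.046, -0.001, 0, 0, 0.046, -0.001, 0, 0, 0.018, 0, 0, 0, 0, 0, 0, 0, 0, 0, 0, 0]}}

```text
clock: 6.8
position: [455.9, -306.8, 144.0]
ee_rot: [0.707, -0.707, -0.001, 0.0]
contact_force: [-0.1, 0.0, -0.8]
gripper_width: 23.4
grasp_force: 59.0
```

Emit:
{"op": "arm_command", "data": {"steps": [0, 0, 0.03, 0, 0, 0, 0.03, 0, 0, 0, 0.024, 0, 0, 0, 0.008, 0, 0, 0, 0.003, 0, 0, 0, 0, 0]}}

```text
clock: 7.55
position: [456.8, -307.6, 50.1]
ee_rot: [0.707, -0.707, 0.001, -0.0]
contact_force: [0.5, 0.4, -1.0]
gripper_width: 23.4
grasp_force: 59.0
```

Emit:
{"op": "arm_command", "data": {"steps": [0, 0, 0.0015, 0, 0, 0, 0.001, 0, 0, 0, 0, 0]}}

```text
clock: 7.92
position: [456.6, -308.0, 47.7]
ee_rot: [-0.707, 0.707, -0.001, 0.0]
contact_force: [-1.4, 1.4, 5.0]
gripper_width: 23.1
grasp_force: 59.6
```

Emit:
{"op": "arm_command", "data": {"steps": [0, 0, 0, 0, 0, 0, 0, 0, 0, 0, 0, 0, 0, 0, 0, 0, 0, 0, -0.03, 0, 0, 0, -0.06, 0, 0, -0.03, -0.06, 0, 0, -0.055, 0, 0, 0, 0, 0, 0], "grip": 0.0854}}

```text
clock: 9.05
position: [541.8, -307.5, 192.3]
ee_rot: [0.708, -0.707, 0.001, -0.0]
contact_force: [-1.0, 0.1, -0.7]
gripper_width: 85.7
grasp_force: 0.0
```

```bash
cat >> h.py <<'E'
def caps(lab,L):
    t=get_image("top");s=get_image("side");print(read_state()["position"].round(1))
    for nm,X in L:
        for n,im,lo,d in(("top",t,225,np.array([-.5,0,0])),("side",s,165,np.array([4.,0,0]))):
            p=proj(n,np.array(X)-d)
            try: e=disc(n,im,*p.round(),18,lo);print(nm,n,np.round(e[0],1),np.round(e[1],1),(plane(n,e[0],X[2])+d).round(1))
            except Exception as ex: print(nm,n,"not seen",ex)
    return t,s
E
python3 - <<'E'
from h import *
t,s=caps("a",[("cap4",(625.4,-265,42)),("cap0",(608.5,54.5,82)),("stack",(456.6,-307.6,45))])
m=[tile(t,390,230,3.6,400,400),tile(s,340,150,3.6,400,400)]
cv2.imwrite("pics/m5.png",np.hstack(m))
E
```

```text
[ 538.7 -307.4  191.5]
cap4 top [379.9 203.9] [16.8 39.1] [ 630.3 -261.7   42. ]
cap4 side [319.9 131. ] [14.4 18.6] [ 625.2 -265.3   42. ]
cap0 top [261.2 212. ] [17.9 18.4] [608.5  54.5  82. ]
cap0 side [285.5 222.1] [18.5 23.3] [608.8  55.2  82. ]
stack top not seen max() iterable argument is empty
stack side not seen OpenCV(4.12.0) /io/opencv/modules/imgproc/src/shapedescr.cpp:361: error: (-201:Incorrect size of input array) There should be at least 5 points to fit the ellipse in function 'fitEllipseNoDirect'
```

View pics/m5.png

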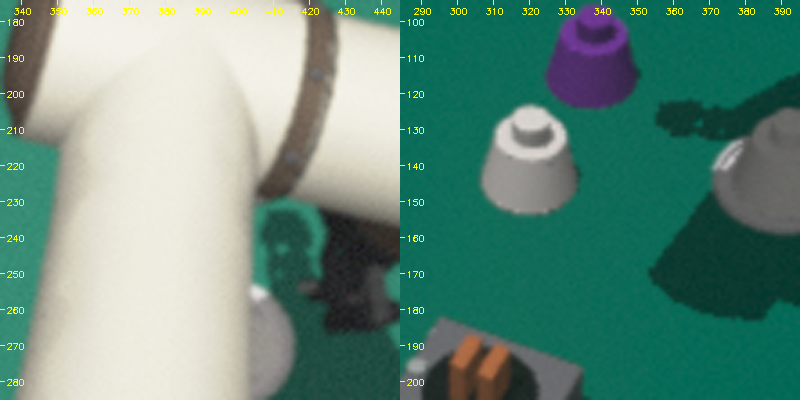

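The white cap4 stands undisturbed at side (320,135), and capA is in the tray at side (395,140). Purple at (338,112) is left alone. Going to cap4.

Emit:
{"op": "arm_command", "data": {"steps": [-0.021, -0.043, 0, 0, -0.0212, -0.0436, 0, 0, 0, 0, 0, 0, 0, 0, 0.03, 0, 0, 0, 0.04, 0, 0, 0, 0.03, 0, 0, 0, 0.02, 0, 0, 0, 0, 0, 0, 0, 0, 0]}}

```text
clock: 10.28
position: [625.6, -266.2, 73.9]
ee_rot: [-0.707, 0.707, -0.001, 0.0]
contact_force: [0.0, 0.1, 0.6]
gripper_width: 85.3
grasp_force: 0.0
```

Emit:
{"op": "arm_command", "data": {"steps": [0, 0, 0.015, 0, 0, 0, 0.013, 0, 0, 0, 0, 0, 0, 0, 0, 0]}}

```text
clock: 10.78
position: [625.9, -265.6, 44.6]
ee_rot: [0.707, -0.707, 0.0, 0.0]
contact_force: [0.0, 0.7, 0.1]
gripper_width: 85.3
grasp_force: 0.0
```

Emit:
{"op": "arm_command", "data": {"steps": [0, 0, 0, 0, 0, 0, 0, 0, 0, 0, 0, 0, 0, 0, 0, 0, 0, 0, 0, 0, 0, 0, 0, 0, 0, 0, 0, 0, 0, 0, 0, 0, 0, 0, -0.03, 0, 0, 0, -0.04, 0, 0, 0, -0.04, 0, 0, 0, 0, 0], "grip": 0.0}}

```text
clock: 12.28
position: [627.4, -266.1, 158.3]
ee_rot: [-0.707, 0.707, -0.003, 0.002]
contact_force: [-0.2, 0.2, -1.5]
gripper_width: 23.3
grasp_force: 58.9
```

Emit:
{"op": "arm_command", "data": {"steps": [0.01, 0.04, 0, 0, 0.011, 0.043, 0, 0, 0.011, 0.043, 0, 0, 0.01, 0.043, 0, 0, 0, 0, 0, 0, 0, 0, 0, 0, 0, 0, 0, 0]}}

```text
clock: 13.15
position: [457.5, -307.3, 154.1]
ee_rot: [0.707, -0.707, -0.0, 0.0]
contact_force: [-0.3, -0.8, -0.6]
gripper_width: 23.1
grasp_force: 59.0
```

```bash
python3 - <<'E'
from h import *
for _ in range(3): get_image("side"); print(read_state()["position"].round(1))
E
```

```text
[ 457.5 -307.3  154.2]
[ 457.4 -307.3  154.2]
[ 457.3 -307.3  154.3]
```

Emit:
{"op": "arm_command", "data": {"steps": [0, 0.0007, 0.03, 0, 0, 0, 0.03, 0, 0, 0, 0.012, 0, 0, 0, 0.005, 0, 0, 0, 0.004, 0, 0, 0, 0.003, 0, 0, 0, 0, 0]}}

```text
clock: 14.18
position: [456.2, -307.7, 71.1]
ee_rot: [-0.707, 0.707, -0.0, 0.0]
contact_force: [0.0, 0.3, -0.1]
gripper_width: 23.4
grasp_force: 59.0
```

Emit:
{"op": "arm_command", "data": {"steps": [0, 0, 0.0015, 0, 0, 0, 0.0015, 0, 0, 0, 0, 0, 0, 0, 0, 0]}}

```text
clock: 14.68
position: [456.3, -307.8, 68.1]
ee_rot: [-0.707, 0.707, -0.0, 0.0]
contact_force: [-0.1, 0.7, 3.1]
gripper_width: 23.4
grasp_force: 59.3
```

Emit:
{"op": "arm_command", "data": {"steps": [0, 0, 0, 0, 0, 0, 0, 0, 0, 0, 0, 0, 0, 0, 0, 0, 0, 0, -0.02, 0, 0, 0, -0.05, 0, 0, 0, -0.04, 0, 0, 0, 0, 0, -0.0453, -0.019, 0, 0, -0.0453, -0.019, 0, 0, -0.0453, -0.019, 0, 0, -0.0453, -0.019, 0, 0, -0.0453, -0.019, 0, 0, -0.0453, -0.019, 0, 0, -0.0453, -0.019, 0, 0, -0.0453, -0.019, 0, 0, 0, 0, 0, 0, 0, 0, 0, 0], "grip": 0.0854}}

```text
clock: 16.92
position: [607.2, 54.6, 176.4]
ee_rot: [-0.707, 0.707, 0.001, -0.001]
contact_force: [-1.0, -0.5, -0.4]
gripper_width: 85.3
grasp_force: 0.0
```

```bash
python3 - <<'E'
from h import *
t,s=caps("a",[("cap0",(608.5,54.5,82)),("stack",(456.6,-307.6,65))])
E
```

```text
[607.4  53.8 177.2]
cap0 top [266.  218.5] [2.2 3.6] [591.4  42.2  82. ]
cap0 side [285.6 222.2] [18.1 23. ] [608.6  55.3  82. ]
stack top [401.2 265.8] [21.8 30.7] [ 465.7 -302.9   65. ]
stack side [393.  127.6] [11.1 19.2] [ 453.7 -302.6   65. ]
```

Emit:
{"op": "arm_command", "data": {"steps": [-0.0008, -0.001, 0.03, 0, 0, 0, 0.03, 0, 0, 0, 0.017, 0, 0, 0, 0.008, 0, 0, 0, 0, 0, 0, 0, 0, 0]}}

```text
clock: 17.77
position: [609.8, 55.7, 93.8]
ee_rot: [-0.707, 0.707, -0.001, 0.001]
contact_force: [0.9, 0.4, 0.5]
gripper_width: 85.5
grasp_force: 0.0
```

Emit:
{"op": "arm_command", "data": {"steps": [0, 0, 0.005, 0, 0, 0, 0.003, 0, 0, 0, 0, 0, 0, 0, 0, 0]}}

```text
clock: 18.27
position: [609.1, 55.6, 84.7]
ee_rot: [-0.707, 0.707, -0.0, -0.0]
contact_force: [0.2, 0.2, -0.2]
gripper_width: 85.6
grasp_force: 0.0
```

Emit:
{"op": "arm_command", "data": {"steps": [0, 0, 0, 0, 0, 0, 0, 0, 0, 0, 0, 0, 0, 0, 0, 0, 0, 0, 0, 0, 0, 0, 0, 0, 0, 0, 0, 0, 0, 0, 0, 0, 0, 0, -0.02, 0, 0, 0, -0.04, 0, 0, 0, -0.04, 0, 0, 0, 0, 0], "grip": 0.0}}

```text
clock: 19.77
position: [610.8, 56.1, 188.1]
ee_rot: [0.707, -0.707, 0.002, -0.003]
contact_force: [-0.4, 0.5, -0.7]
gripper_width: 23.7
grasp_force: 58.9
```

```bash
python3 - <<'E'
from h import *
s=get_image("side");t=get_image("top"); np.save("t2.npy",t);np.save("s2.npy",s);print(read_state()["position"].round(1))
m=[tile(s,350,175,3.2,400,480),tile(t,350,240,3.2,400,480)]
cv2.imwrite("pics/m6.png",np.hstack(m))
E
```

```text
[608.3  55.7 184. ]
```

View pics/m6.png

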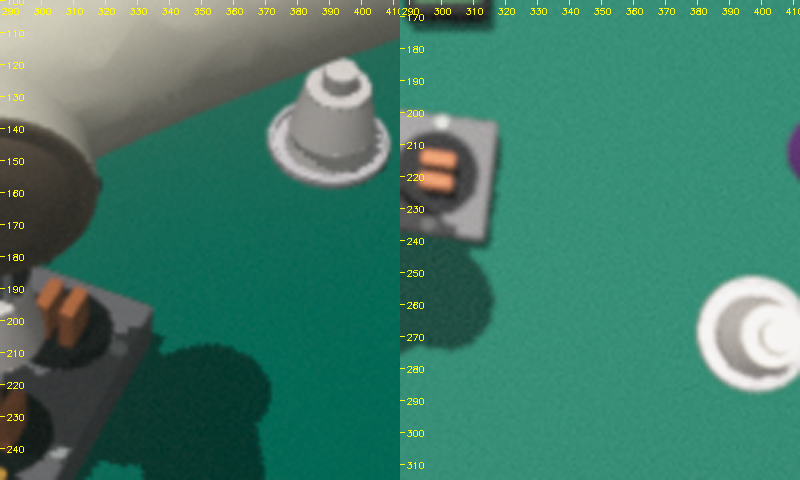

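The stack of two is nested and centred in the tray (side (392,138)). Cap0 is held and the coil contacts are free. Carry it over.

Emit:
{"op": "arm_command", "data": {"steps": [0.0254, 0.011, 0, 0, 0.0454, 0.019, 0, 0, 0.0454, 0.019, 0, 0, 0.0454, 0.019, 0, 0, 0.0454, 0.019, 0, 0, 0.0454, 0.019, 0, 0, 0.0454, 0.019, 0, 0, 0.0454, 0.019, 0, 0, 0.02, 0.008, 0, 0, 0, 0, 0, 0, 0, 0, 0, 0, 0, 0, 0, 0]}}

```text
clock: 21.38
position: [457.0, -306.9, 184.4]
ee_rot: [0.707, -0.707, -0.0, 0.0]
contact_force: [-0.0, 0.1, -1.6]
gripper_width: 23.4
grasp_force: 58.9
```

Emit:
{"op": "arm_command", "data": {"steps": [0.0008, 0.0006, 0.03, 0, 0, 0, 0.03, 0, 0, 0, 0.02, 0, 0, 0, 0.005, 0, 0, 0, 0.004, 0, 0, 0, 0.003, 0, 0, 0, 0, 0, 0, 0, 0, 0]}}

```text
clock: 22.38
position: [456.7, -308.5, 93.2]
ee_rot: [-0.707, 0.707, -0.0, 0.0]
contact_force: [1.0, -0.8, -0.3]
gripper_width: 23.1
grasp_force: 58.9
```

Emit:
{"op": "arm_command", "data": {"steps": [0, 0, 0.002, 0, 0, 0, 0.0015, 0, 0, 0, 0.001, 0, 0, 0, 0, 0, 0, 0, 0, 0]}}

```text
clock: 23.0
position: [456.4, -308.3, 88.2]
ee_rot: [-0.707, 0.707, 0.0, -0.0]
contact_force: [-0.3, 0.2, -0.5]
gripper_width: 23.3
grasp_force: 58.9
```

Emit:
{"op": "arm_command", "data": {"steps": [0, 0, 0.0008, 0, 0, 0, 0, 0, 0, 0, 0, 0]}}

```text
clock: 23.38
position: [456.6, -308.5, 87.9]
ee_rot: [0.707, -0.707, 0.0, -0.0]
contact_force: [-0.5, 1.0, 4.2]
gripper_width: 22.9
grasp_force: 59.3
```

Emit:
{"op": "arm_command", "data": {"steps": [0, 0, 0, 0, 0, 0, 0, 0, 0, 0, 0, 0, 0, 0, 0, 0, 0, 0, -0.02, 0, 0, 0, -0.05, 0, 0, 0, -0.04, 0, -0.02, 0, 0, 0, -0.05, 0, 0, 0, -0.057, 0, 0, 0, -0.057, 0, 0, 0, -0.057, 0, 0, 0, -0.057, 0, 0, 0, -0.057, 0, 0, 0, -0.057, 0, 0, 0, -0.056, 0, 0, 0, -0.056, 0, 0, 0, -0.056, -0.003, 0, 0, 0, 0, 0, 0.096, 0, 0, 0, 0], "grip": 0.0854}}

```text
clock: 25.88
position: [458.5, 272.0, 196.2]
ee_rot: [-0.673, 0.74, 0.0, -0.001]
contact_force: [-0.6, -0.2, 0.7]
gripper_width: 85.5
grasp_force: 0.0
```

```bash
python3 - <<'E'
from h import *
t,s=caps("a",[("stack",(456.6,-307.6,85))]);np.save("t3.npy",t);np.save("s3.npy",s)
print(read_state()["ee_rot"],read_state()["joints"].round(2))
g=lambda im:(np.clip(im.astype(float)/255,0,1)**.6*255).astype(np.uint8)
cv2.imwrite("pics/m7.png",np.vstack([np.hstack([tile(g(t),281,218,4.5),tile(g(s),300,225,4)]),np.hstack([tile(t,398,269,5),tile(s,390,135,5)])]))
E
```

```text
[458.9 271.1 196.8]
stack top [406.4 269.2] [19.3 19.9] [ 457.3 -309.6   85. ]
stack side [393.7 118.9] [14.4 19.4] [ 456.1 -310.5   85. ]
[-6.72749307e-01  7.39870148e-01  3.43327662e-05 -7.29800139e-04] [ 0.84  0.26 -0.27 -0.   -1.05 -0.93]
```

View pics/m7.png

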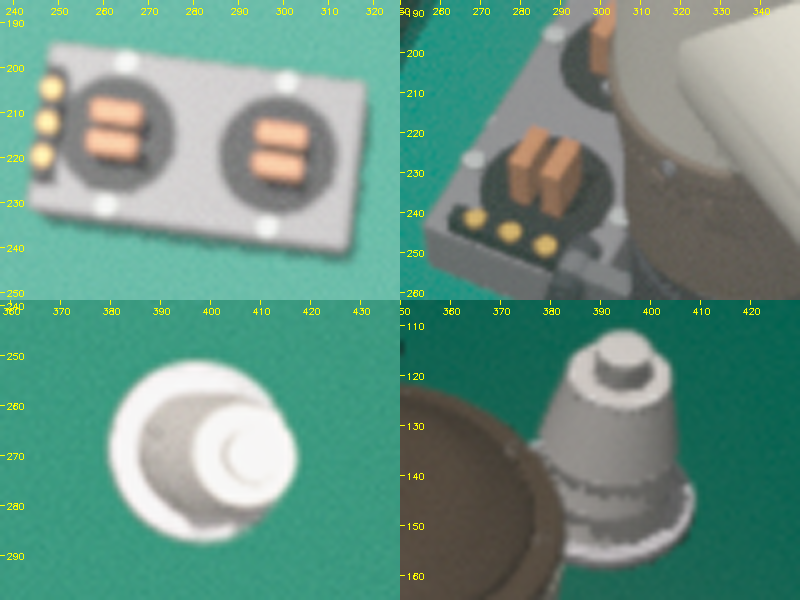

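The stack of three is nested upright in the tray (top (406,269)), and both contact pairs are bare. Coil pair at top (262.5,213), far pair at (298.5,218). I'll refine the gap points and yaw, then grasp the gauge.

```bash
python3 - <<'E'
from h import *
t=np.load("t3.npy").astype(float);q=cv2.resize(t.astype(np.uint8),None,fx=6,fy=6,interpolation=cv2.INTER_CUBIC).astype(int)
k=((q[...,0]-q[...,2])>65).astype(np.uint8);k[:,:255*6]=0;k[:,315*6:]=0;k[:195*6]=0;k[235*6:]=0
nn,_,st,ce=cv2.connectedComponentsWithStats(k)
for i in range(1,nn):
    if st[i,4]>400:
        ys,xs=np.where(_==i);e=cv2.minAreaRect(np.column_stack([xs,ys]).astype(np.float32))
        p=(np.array(e[0])+.5)/6-.5;print(p.round(2),np.round(np.array(e[1])/6,2),round(e[2],1),(plane("top",p,74)+[-.5,0,0]).round(1))
n,_,st,ce=cv2.connectedComponentsWithStats((t[190:245,240:320].min(axis=2)>190).astype(np.uint8))
S=[plane("top",ce[i]+(240,190),41)[:2] for i in range(1,n) if 4<st[i,4]<60];print(np.round(S,1),np.mean(S,0))
E
```

```text
[262.01 209.29] [11.43  5.61] 9.1 [616.6  52.7  74. ]
[298.45 214.04] [11.31  5.52] 8.1 [602.6 -41.9  74. ]
[261.09 215.99] [11.43  5.86] 7.4 [599.   55.3  74. ]
[297.53 220.77] [11.28  5.87] 6.3 [585.  -39.2  74. ]
[[650.6  49.2]
 [638.1 -46.3]
 [566.9  60.8]
 [552.4 -33.7]] [602.00236302   7.49811833]
```

Emit:
{"op": "arm_command", "data": {"steps": [0, -0.001, 0.03, 0, 0, 0, 0.04, 0, 0, 0, 0.03, 0, 0, 0, 0.019, 0, 0, 0, 0, 0, 0, 0, 0, 0]}}

```text
clock: 26.72
position: [461.1, 271.6, 79.3]
ee_rot: [-0.672, 0.74, -0.0, 0.001]
contact_force: [0.5, 0.5, -0.5]
gripper_width: 85.5
grasp_force: 0.0
```

Emit:
{"op": "arm_command", "data": {"steps": [0, 0, 0.009, 0, 0, 0, 0, 0, 0, 0, 0, 0]}}

```text
clock: 27.1
position: [460.6, 271.6, 69.6]
ee_rot: [-0.672, 0.74, -0.0, 0.0]
contact_force: [-0.3, -0.2, 0.1]
gripper_width: 85.5
grasp_force: 0.0
```

Emit:
{"op": "arm_command", "data": {"steps": [0, 0, 0, 0, 0, 0, 0, 0, 0, 0, 0, 0, 0, 0, 0, 0, 0, 0, 0, 0, 0, 0, 0, 0, 0, 0, 0, 0, 0, 0, 0, 0, 0, 0, 0, 0, 0, 0, 0, 0], "grip": 0.0}}

```text
clock: 28.35
position: [460.6, 271.6, 69.5]
ee_rot: [-0.672, 0.74, -0.0, 0.0]
contact_force: [0.0, 0.3, 2.3]
gripper_width: 15.3
grasp_force: 58.4
```

```bash
python3 - <<'E'
from h import *
s=read_state();print(s["position"],s["contact_force"],s["wrist_torque"],s["ee_rot"])
im=get_image("side");np.save("s4.npy",im);s=read_state();print(s["position"],s["contact_force"])
E
```

```text
[460.61695636 271.64747417  69.52844365] [0.04449257 0.25164905 2.26992197] [-0.01379166  0.00105676  0.0139514 ] [-6.72313718e-01  7.40266325e-01 -3.60237583e-06  1.81342193e-04]
[460.61760896 271.62072818  69.52956135] [-1.94092829e-04 -5.21243914e-01  1.49770885e+00]
```

The gauge is held (15.3 mm): TCP z 69.5 puts the tip at 6, so the tip is 63.5 below the TCP. At the gap, TCP z should be 115.5. Lift and go above gap_coil.

Emit:
{"op": "arm_command", "data": {"steps": [0, 0, -0.01, 0, 0, 0, -0.02, 0, 0, 0, -0.03, 0, 0, 0, -0.03, 0, 0, 0, -0.02, 0, 0.0168, -0.014, 0, 0, 0.0336, -0.028, 0, 0, 0.0336, -0.028, 0, 0, 0.0336, -0.028, 0, 0, 0.0336, -0.028, 0, 0, 0.0336, -0.028, 0, 0, 0.0168, -0.014, 0, 0, 0, 0, 0, 0.052, 0, 0, 0, 0, 0, 0, 0, 0]}}

```text
clock: 30.28
position: [608.1, 55.2, 179.5]
ee_rot: [-0.653, 0.757, 0.0, -0.0]
contact_force: [0.1, 0.3, 0.6]
gripper_width: 15.2
grasp_force: 58.5
```

```bash
python3 - <<'E'
from h import *
t=get_image("top");s=get_image("side");r=read_state();print(r["position"],r["ee_rot"],r["contact_force"])
g=lambda im:(np.clip(im.astype(float)/255,0,1)**.6*255).astype(np.uint8)
cv2.imwrite("pics/m8.png",np.hstack([tile(g(t),265,210,5,400,400),tile(g(s),290,210,5,400,400)]))
for X in((608.6,54.7,116.5),(608.6,54.7,74)): print(proj("side",np.array(X)-[4,0,0]),proj("top",np.array(X)+[.5,0,0]))
print(cmd(np.array([608.6,54.7,0])-[*r["position"][:2],0]))
E
```

```text
[608.15118235  55.25392742 179.58874517] [-6.53321108e-01  7.57080925e-01  9.66649969e-06  3.86607492e-05] [ 0.67005984  0.53203217 -1.5066118 ]
[285.16182408 211.48172995] [260.20097545 210.22340368]
[285.76624422 224.30779127] [261.27934183 212.33617613]
[ 4.82282433e-04 -5.25049062e-04 -1.54853981e-08]
```

View pics/m8.png

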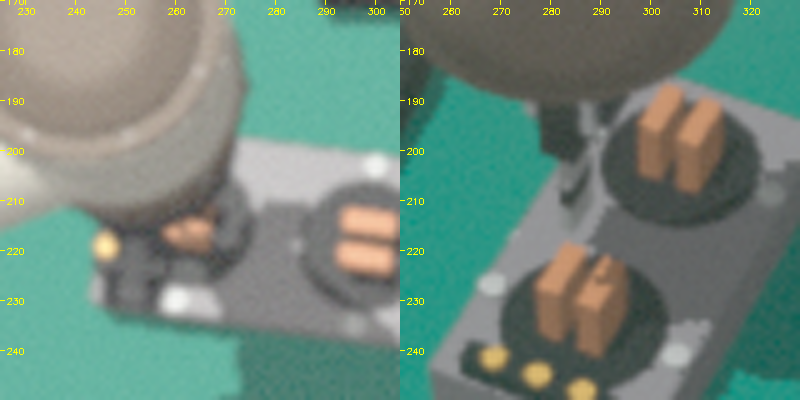

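The side view shows the blade tip ending near (284,215) with the gap centre near (286.5,224.7). Both match the projections. Descend to just above the contacts.

Emit:
{"op": "arm_command", "data": {"steps": [0.0005, -0.0005, 0.02, 0, 0, 0, 0.015, 0, 0, 0, 0.004, 0, 0, 0, 0, 0, 0, 0, 0, 0]}}

```text
clock: 31.0
position: [609.3, 54.3, 141.1]
ee_rot: [-0.653, 0.757, -0.0, 0.001]
contact_force: [-0.1, 0.2, -0.6]
gripper_width: 15.4
grasp_force: 58.5
```

```bash
python3 - <<'E'
from h import *
s=get_image("side");r=read_state();print(r["position"],r["contact_force"])
g=lambda im:(np.clip(im.astype(float)/255,0,1)**.6*255).astype(np.uint8)
cv2.imwrite("pics/m9.png",tile(g(s),287,220,12,600,500))
print(proj("side",np.array((608.6,54.7,r["position"][2]-63.5))-[4,0,0]))
E
```

```text
[609.23442687  54.30585452 141.132321  ] [-0.3632492   0.05776857  0.7375713 ]
[285.71604995 223.24264679]
```

View pics/m9.png

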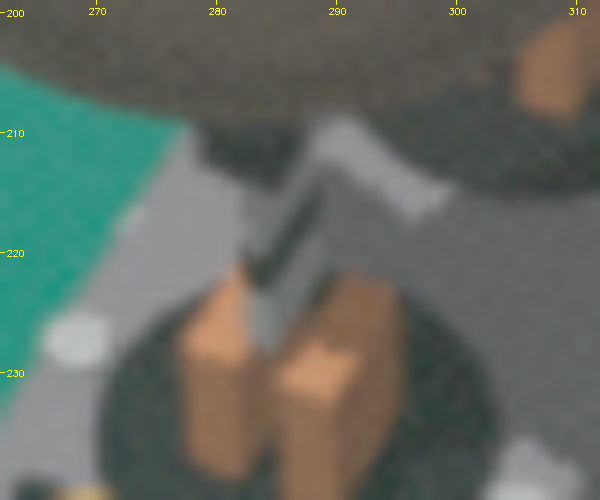

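The blade tip's near corner (284,228.5) hangs over the gap mouth, between the bar edges at (283,228) and (285.5,231). Enter slowly.

Emit:
{"op": "arm_command", "data": {"steps": [0, 0, 0.002, 0, 0, 0, 0.002, 0, 0, 0, 0.002, 0, 0, 0, 0.001, 0, 0, 0, 0, 0]}}

```text
clock: 31.68
position: [608.8, 54.2, 133.3]
ee_rot: [-0.653, 0.758, 0.0, -0.0]
contact_force: [-0.7, 0.3, -0.8]
gripper_width: 15.5
grasp_force: 58.5
```

Emit:
{"op": "arm_command", "data": {"steps": [0, 0, 0.003, 0, 0, 0, 0.003, 0, 0, 0, 0.003, 0, 0, 0, 0.003, 0, 0, 0, 0.003, 0, 0, 0, 0.0025, 0, 0, 0, 0, 0, 0, 0, 0, 0]}}

```text
clock: 32.67
position: [608.9, 54.2, 116.0]
ee_rot: [-0.653, 0.757, -0.0, 0.0]
contact_force: [0.3, 0.3, -1.1]
gripper_width: 15.2
grasp_force: 58.5
```

```bash
python3 - <<'E'
from h import *
s=get_image("side");r=read_state();print(r["position"],r["contact_force"],r["wrist_torque"])
g=lambda im:(np.clip(im.astype(float)/255,0,1)**.6*255).astype(np.uint8)
cv2.imwrite("pics/m10.png",tile(g(s),287,220,12,600,500))
E
```

```text
[608.88847138  54.20602438 116.05741371] [-0.19915654 -0.18075232 -0.38071685] [-0.03366454 -0.00472235 -0.02617612]
```

View pics/m10.png

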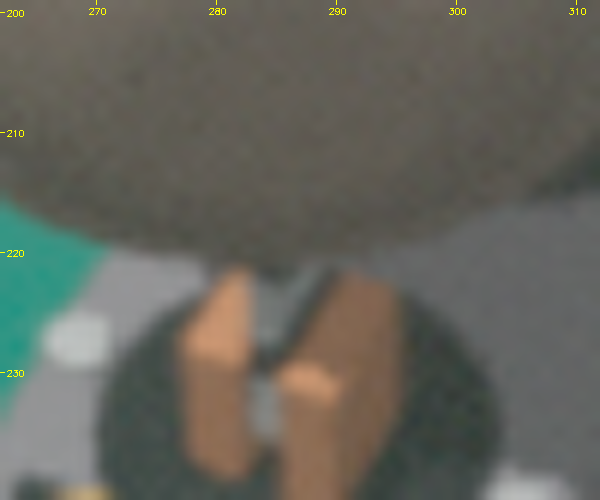

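The blade sits free in the gap, and the black band is level with the contact tops at (284,229), force about 0. Hold 1.5 s, lift, shift 96 mm along the contactor's -y axis.

Emit:
{"op": "arm_command", "data": {"steps": [0, 0, 0, 0, 0, 0, 0, 0, 0, 0, 0, 0, 0, 0, 0, 0, 0, 0, 0, 0, 0, 0, 0, 0, 0, 0, 0, 0, 0, 0, 0, 0, 0, 0, 0, 0, 0, 0, 0, 0, 0, 0, 0, 0, 0, 0, 0, 0]}}

```text
clock: 34.22
position: [608.8, 54.2, 115.9]
ee_rot: [-0.653, 0.758, 0.0, -0.0]
contact_force: [0.9, 0.6, -0.7]
gripper_width: 15.3
grasp_force: 58.5
```

Emit:
{"op": "arm_command", "data": {"steps": [0, 0, -0.005, 0, 0, 0, -0.01, 0, 0, 0, -0.01, 0, 0, 0, -0.02, 0, 0, 0, -0.01, 0, 0.02, 0, 0, 0, 0.028, 0, 0, 0, 0.028, 0, 0, 0, 0.02, 0, 0, 0, 0, 0, 0, 0, 0, 0, 0, 0, 0, 0, 0, 0]}}

```text
clock: 35.72
position: [594.7, -40.2, 170.8]
ee_rot: [-0.653, 0.757, 0.0, 0.0]
contact_force: [-0.9, 0.2, -0.8]
gripper_width: 15.4
grasp_force: 58.5
```

Emit:
{"op": "arm_command", "data": {"steps": [0.0004, 0, 0.015, 0, 0, 0, 0.01, 0, 0, 0, 0.005, 0, 0, 0, 0, 0, 0, 0, 0, 0, 0, 0, 0, 0]}}

```text
clock: 36.48
position: [594.8, -41.2, 141.4]
ee_rot: [-0.653, 0.758, -0.0, 0.0]
contact_force: [0.1, -0.4, -0.1]
gripper_width: 15.0
grasp_force: 58.5
```

```bash
python3 - <<'E'
from h import *
s=get_image("side");r=read_state();print(r["position"],r["contact_force"])
g=lambda im:(np.clip(im.astype(float)/255,0,1)**.6*255).astype(np.uint8)
cv2.imwrite("pics/m11.png",tile(g(s),307,190,12,600,500))
E
```

```text
[594.7918868  -41.14758978 141.34739414] [-0.25119677  0.27827197 -0.12433362]
```

View pics/m11.png

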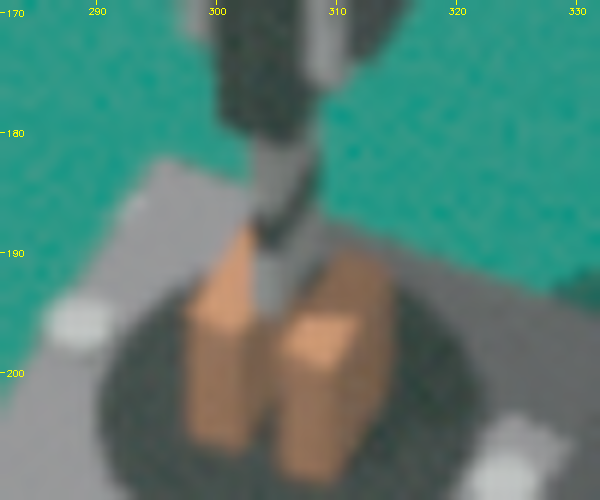

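The blade hangs over the far gap, with the tip corner at (304.5,195.5) between the bars. Enter slowly.

Emit:
{"op": "arm_command", "data": {"steps": [0, 0, 0.002, 0, 0, 0, 0.002, 0, 0, 0, 0.002, 0, 0, 0, 0.0015, 0, 0, 0, 0, 0]}}

```text
clock: 37.15
position: [594.5, -41.2, 133.2]
ee_rot: [-0.653, 0.758, 0.0, -0.0]
contact_force: [0.2, 0.1, -0.8]
gripper_width: 15.4
grasp_force: 58.5
```

Emit:
{"op": "arm_command", "data": {"steps": [0, 0, 0.003, 0, 0, 0, 0.003, 0, 0, 0, 0.003, 0, 0, 0, 0.003, 0, 0, 0, 0.003, 0, 0, 0, 0.0025, 0, 0, 0, 0, 0, 0, 0, 0, 0]}}

```text
clock: 38.15
position: [594.7, -41.2, 116.0]
ee_rot: [-0.653, 0.757, -0.0, 0.0]
contact_force: [0.5, 0.0, -0.7]
gripper_width: 15.2
grasp_force: 58.5
```

Emit:
{"op": "arm_command", "data": {"steps": [0, 0, 0, 0, 0, 0, 0, 0, 0, 0, 0, 0, 0, 0, 0, 0, 0, 0, 0, 0, 0, 0, 0, 0, 0, 0, 0, 0, 0, 0, 0, 0, 0, 0, 0, 0, 0, 0, 0, 0, 0, 0, 0, 0, 0, 0, 0, 0]}}

```text
clock: 39.65
position: [594.6, -41.2, 115.9]
ee_rot: [-0.653, 0.758, 0.0, -0.0]
contact_force: [0.1, -0.8, -0.6]
gripper_width: 15.2
grasp_force: 58.5
```

```bash
python3 - <<'E'
from h import *
s=get_image("side");r=read_state();print(r["position"],r["contact_force"])
g=lambda im:(np.clip(im.astype(float)/255,0,1)**.6*255).astype(np.uint8)
cv2.imwrite("pics/m12.png",tile(g(s),307,190,12,600,500))
E
```

```text
[594.54433097 -41.18798413 115.90059405] [-1.08606032  0.44232965  0.03761187]
```

View pics/m12.png

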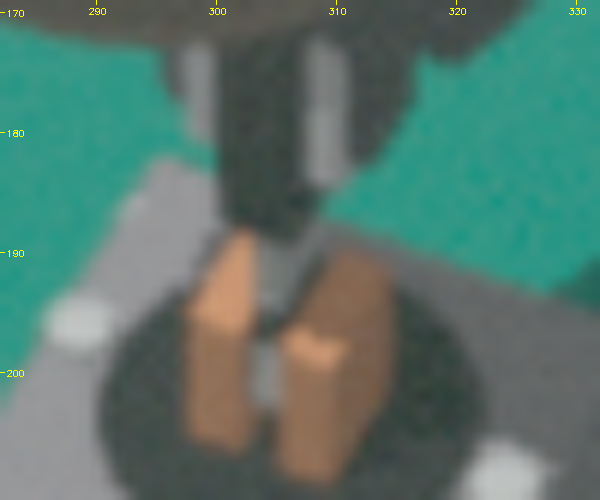

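The far gap is checked: the band is at the contact tops near (304,196), held 1.5 s without force. Lift and return to the stand.

Emit:
{"op": "arm_command", "data": {"steps": [0, 0, -0.005, 0, 0, 0, -0.01, 0, 0, 0, -0.015, 0, 0, 0, -0.02, 0, 0, 0, -0.015, 0, -0.018, 0.0112, 0, 0, -0.0362, 0.0223, 0, 0, -0.0362, 0.0223, 0, 0, -0.0362, 0.0223, 0, 0, -0.0362, 0.0223, 0, 0, -0.0362, 0.0223, 0, 0, -0.0362, 0.0223, 0, 0, -0.0362, 0.0223, 0, 0, -0.0182, 0.0112, 0, 0, 0, 0, 0, -0.052, 0, 0, 0, 0, 0, 0, 0, 0]}}

```text
clock: 41.82
position: [460.3, 271.5, 180.7]
ee_rot: [-0.672, 0.741, 0.0, -0.0]
contact_force: [1.1, -0.3, -0.4]
gripper_width: 15.8
grasp_force: 58.5
```

```bash
python3 - <<'E'
from h import *
get_image("side");r=read_state();print(r["position"],r["ee_rot"],r["contact_force"]);print(cmd(np.array([460.6,271.6,69.5])-r["position"]))
E
```

```text
[460.50334079 271.40815707 180.79196295] [-6.71964724e-01  7.40583125e-01  4.21593977e-05 -2.04654133e-04] [ 0.094985    0.30666054 -1.39179014]
[-0.00022774 -0.00011517  0.11129188]
```

Emit:
{"op": "arm_command", "data": {"steps": [-0.0002, 0, 0.02, 0, 0, 0, 0.025, 0, 0, 0, 0.012, 0, 0, 0, 0, 0, 0, 0, 0.003, 0, 0, 0, 0.003, 0, 0, 0, 0.003, 0, 0, 0, 0.003, 0, 0, 0, 0, 0]}}

```text
clock: 43.0
position: [460.7, 271.7, 111.7]
ee_rot: [-0.672, 0.74, -0.0, -0.0]
contact_force: [-0.2, 0.5, -1.0]
gripper_width: 15.2
grasp_force: 58.5
```

In the slot (tip at 48), no force. Continue down.

Emit:
{"op": "arm_command", "data": {"steps": [0, 0, 0.006, 0, 0, 0, 0.008, 0, 0, 0, 0.008, 0, 0, 0, 0.008, 0, 0, 0, 0.006, 0, 0, 0, 0.003, 0, 0, 0, 0.002, 0, 0, 0, 0, 0, 0, 0, 0, 0]}}

```text
clock: 44.12
position: [460.9, 271.9, 71.2]
ee_rot: [-0.672, 0.74, -0.0, 0.0]
contact_force: [-0.4, 0.3, -0.9]
gripper_width: 15.4
grasp_force: 58.5
```

Emit:
{"op": "arm_command", "data": {"steps": [0, 0, 0.001, 0, 0, 0, 0.0007, 0, 0, 0, 0, 0, 0, 0, 0, 0]}}

```text
clock: 44.62
position: [460.8, 271.8, 69.5]
ee_rot: [-0.672, 0.74, -0.0, 0.0]
contact_force: [-1.9, -0.4, 3.0]
gripper_width: 15.3
grasp_force: 58.8
```

Emit:
{"op": "arm_command", "data": {"steps": [0, 0, 0, 0, 0, 0, 0, 0, 0, 0, 0, 0, 0, 0, 0, 0, 0, 0, 0, 0, 0, 0, 0, 0, 0, 0, -0.01, 0, 0, 0, -0.03, 0, 0, 0, -0.05, 0, 0, 0, -0.05, 0, 0, 0.06, 0, 0, 0, 0.04, 0, 0, 0, 0, 0, 0, 0, 0, 0, 0], "grip": 0.0854}}

```text
clock: 46.38
position: [361.6, 281.8, 210.0]
ee_rot: [-0.673, 0.74, 0.0, 0.001]
contact_force: [0.5, -1.1, -0.2]
gripper_width: 85.1
grasp_force: 0.0
```

```bash
python3 - <<'E'
from h import *
t=get_image("top");s=get_image("side");r=read_state();print(r["clock"],r["position"],r["contact_force"],r["gripper_width"])
g=lambda im:(np.clip(im.astype(float)/255,0,1)**.6*255).astype(np.uint8)
cv2.imwrite("pics/m13.png",np.vstack([np.hstack([tile(g(s),330,345,6),tile(s,385,130,4.5)]),np.hstack([cv2.resize(t[:,:,::-1],(400,300)),cv2.resize(s[:,:,::-1],(400,300))])]))
s0=np.load("s0.npy").astype(int);d=np.abs(s[318:358,318:340].astype(int)-s0[318:358,318:340]).max(2);print("diff at gauge",d.mean(),np.percentile(d,95))
E
```

```text
46.475 [361.93070894 281.56351619 209.41437927] [-0.61952005  0.92421863 -0.28098836] 85.7062268792247
diff at gauge 6.593181818181818 14.0
```

View pics/m13.png

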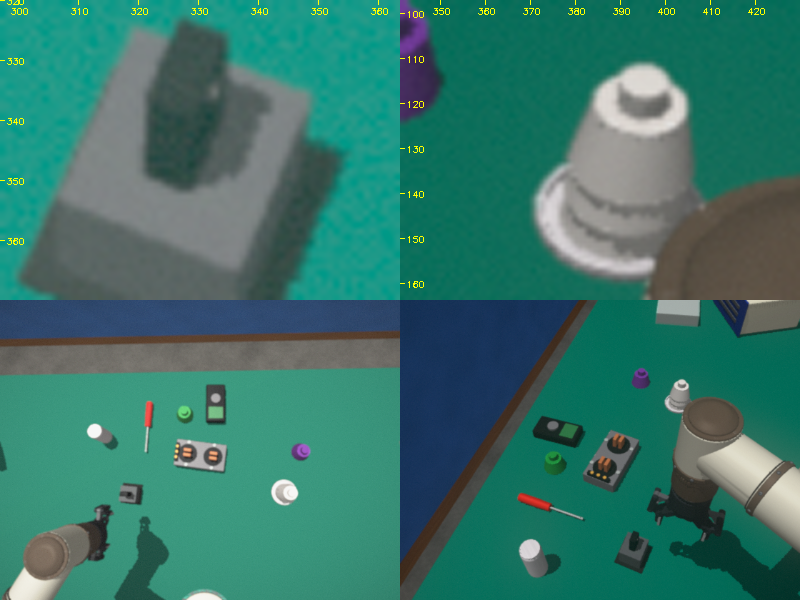

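The gauge is fully seated in its stand, with the handle at the same pixels as at the start. The three caps are nested on the tray, the bystanders are untouched, and the arm is clear.

```bash
python3 -c "from bench import *; print(job_done())"
```

```text
the job is handed in; nothing more can be done
None
```

The job is handed in: the three dust caps present are nested knobs up on the tray, both gaps were gauged to the band (coil side first, 1.5 s each, no force), and the gauge is back fully down in its stand.

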